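# Shake the stuck kiln posts out of an upturned crock

### The arm

A 6-joint arm with a two-finger parallel gripper is mounted at the origin on the work surface. World frame = base frame: x ahead of the robot, y to its left, z up, the work surface at z = 0. Lengths are in m, angles in rad, forces in N, time in s.
With the tool pointing down it reaches from about 0.275 to 0.725 m from the base axis. Payload 15.9 kg.
Tool frame: the origin (TCP) lies at the very end of the fingers, on their centre line; the grasp point (between the pads) lies 19 mm behind it; z points along the fingers, y is the line along which they close (so a half turn about z gives the same grasp; the last joint's range is limited). The gripper opens to 85 mm and grips with 20 to 120 N. Pads are 22 mm wide; open, the fingers measure 114 mm over their backs; the gripper's body (76 mm by 85 mm) begins 54 mm behind the grasp point. The pads swing forward as they close: fully open they stand 13 mm farther back than shut.
Start: joints at [-1.259, 0.213, -0.034, 1.323, 0, 1.571], TCP at [0.153, -0.476, 0.231] pointing down, gripper open.
Joint ranges: [-2.98, 2.98], [-0.74, 1.72], [-1.14, 1.35], [-2.1, 2.04], [-1.57, 1.44], [-3.14, 3.14]. Speed limits (rad/s): [1.89, 1.89, 2.39, 2.57, 3.14, 3.14].

### API

Orientations are given as a unit quaternion [x, y, z, w].
In Python, from station import manip gives the robot as it stands.
- The arm moves only by the shell command python3 -m crank 'ROWS' [FORCE]. ROWS is JSON, one flat list of numbers, 7 for each row, row after row: the shift along the tool's x, y, z in m, then the turn, a rotation vector about the tool's x, y, z in rad, then the closure, from -1 (fully open) to 1 (shut), so that 0 is half open. In form: [dx, dy, dz, rx, ry, rz, hand, dx, dy, dz, rx, ry, rz, hand, ...]. A call has 1 to 8 rows; each row shifts and turns the commanded pose from where the row before left it, along the tool's axes as they then stand; what a row does not reach is not made up. A row lasts 1/8 s, in which the tool goes at most 62.5 mm and 10.7 degrees, less where a joint would pass 70% of its speed; a pose out of reach is approached as far as the arm can. A call with a gripper value outside its range is refused whole. The fingers move at their own pace and stop on an object; FORCE is the grip in N (left out, the last holds). Time passes only in rows, so rows that do not move let the fingers close. It gives the time, the measured TCP pose, the force, the opening and the grip force at its end, in the units of the state.
- manip.state(): the state, without advancing time (a new reading comes with each control period).
- manip.get_image(name): name is "scene" or "top" or "wrist"; returns the picture (400x640x3 uint8, red, green, blue); there is no depth.
- manip.get_calibration(name): a dict with "fx", "fy", "cx", "cy" (pixels), "distortion" ([k1, k2, p1, p2, k3] as OpenCV has them; the pictures are not rectified), "extrinsics" (4x4, takes a point from world to camera coordinates); the wrist camera has in their place "T_tool_cam" (4x4, takes a point from camera to tool coordinates, whose origin is the TCP and whose axes are the flange's). Camera axes: x right, y up, looking along -z (the intrinsics and any distortion apply to the point x, -y, -z); pixel columns grow to the right and rows downward; lengths in m; the calibration is good to about 2 mm. A picture is of the moment at which its call begins: read the wrist's pose just before it. get_calibration takes no time and is no camera call.
- manip.hand_in(): hands the job in; it is judged then, once.
The state is a dict: "time": time; "q": joint angles; "joint_vel": joint speeds; "joint_efforts": joint torques, N m; "position": TCP position; "tcp_rot": TCP orientation; "ft_force": force on the tool from outside, world axes, zero at the start; "wrist_torque": the same for the moment, N m; "gripper_width": finger opening in m; "gripper_force": force on a finger pad.
Only numpy, scipy, OpenCV 4.12 (cv2) and the standard library are available. Lean on these libraries where they do the work, as an engineer would, in place of code of your own. Each camera call takes 0.05 s, during which the arm holds its last target. There are 200 camera calls.

### The job

The clay crock standing mouth-down in the tray still has kiln posts caught inside on its shoulder. Pick it up by its foot, lift it clear of the tray's sides and, keeping it mouth-down over the tray, shake it until its weight stops dropping and all three posts lie in the tray. Then stand the empty crock gently, still mouth-down, on the round wooden board, with its whole mouth on the board, and do not disturb the bowl or the glass jar.

Things in the scene. Friction and masses are not known exactly. Their poses are not given: they have to be found in the camera images.
- crock_stem (a point): grasp point half-way up the crock's tall foot, on its axis, 123 mm above the mouth's rim. The foot is a straight upright cylinder 50 mm in diameter of rough bare clay, from 22 mm below this point to the crock's top, 23 mm above it. The belly's flat top lies 26 mm below this point. A firm grip (40 N or more) keeps it from swinging when shaken. z points up from mouth to foot; yaw means nothing
- crock: the crock: round, opaque terracotta, 0.35 to 0.6 kg empty, upside down, 146 mm tall; origin at the centre of its mouth's rim, as it stands the underside. Rim 62 mm in outer diameter, mouth 50 mm wide, belly 118 mm in diameter
- tray: square open grey plastic tray, fixed, 240 x 240 mm outside, sides 45 mm high and 6 mm thick, floor 6 mm thick; origin at the centre of its underside on the table, x and y along its sides
- bat: round plywood board, fixed, 170 mm in diameter, 18 mm thick, lying on the table beside the tray; origin at the centre of its underside; the crock is to stand on its top, 18 mm higher
- bowl: bystander: blue ceramic bowl, 110 mm wide, 60 mm high, to one side of the work; origin at its underside
- jar: bystander: green glass jar with a cork cap, 68 mm wide, 110 mm high, to one side of the work; origin at its underside
- post1_center (a point): centre of one of three alike cream ceramic kiln posts, plain square bars 56 x 18 x 18 mm, dense alumina, 55 to 85 g each, x along the bar; at the start hidden inside the crock
- post2_center (a point): centre of one of three alike cream ceramic kiln posts, plain square bars 56 x 18 x 18 mm, dense alumina, 55 to 85 g each, x along the bar; at the start hidden inside the crock
- post3_center (a point): centre of one of three alike cream ceramic kiln posts, plain square bars 56 x 18 x 18 mm, dense alumina, 55 to 85 g each, x along the bar; at the start hidden inside the crock
- crock_ledge (a point): point on the crock's axis 18 mm above the rim, level with the smooth flat ledge inside, on which the posts lie across or beside the mouth (inside of the belly: 108 mm wide, 72 mm high). They stay there while it is held level and still or moved smoothly. Brisk level strokes of 70 to 100 mm, at least 1.3 to-and-fro cycles a second, in changing directions, drop them within some 1 to 10 s
Things that resemble listed ones, but are neither listed nor needed, are in the scene too. Of the things that look like the crock, the smallest one is meant. There is more than one size of the bat; the one meant has the size given above.

How it is judged:
By the outcome, as a careful person would: the job done as asked, in the order asked, and still so for the second after the job is handed in, with the robot touching nothing.
It also fails if it takes over 58 s, if anything falls off the work surface, if the arm or the gripper's body presses on something with over 40 N, if the wrist force passes 120 N, or if a joint passes its speed limit or range.

## Working session

There is one attempt and no reset: what is moved stays moved. The work goes in short steps, Python scripts to look and compute and a shell command to move; the robot and the scene stay as the last step left them, time stands still between calls to the robot, and variables do not carry over. Pictures are saved under pics/ and viewed, at most 10 in all, crops included, and the job is handed in when it is done.

```bash
ls; mkdir -p pics; python3 - <<'E'
from station import manip
import cv2
for n in ("scene","top"):
    cv2.imwrite(f"pics/{n}0.png",manip.get_image(n)[:,:,::-1])
s=manip.state();print({k:s[k] for k in("time","position","tcp_rot","ft_force","gripper_width")})
for n in("scene","top","wrist"):print(manip.get_calibration(n))
E
```

```text
pics
{'time': 0.1, 'position': array([ 0.15328538, -0.47561852,  0.23085625]), 'tcp_rot': array([ 9.87873949e-01,  1.55257265e-01, -6.99622973e-05, -4.88163383e-04]), 'ft_force': array([ 0.6501433 , -0.15492718, -0.99198034]), 'gripper_width': 0.08537332889680367}
{'fx': 517.9072594367318, 'fy': 517.9072594367318, 'cx': 323.0860092373116, 'cy': 206.58405362877855, 'distortion': array([-0.14391903,  0.        ,  0.        ,  0.        ,  0.        ]), 'extrinsics': array([[ 0.73222924,  0.68097202,  0.01083744, -0.4049809 ],
       [-0.49552533,  0.52177252,  0.69441204,  0.20700836],
       [ 0.46722049, -0.51383903,  0.71949598, -1.83980039],
       [ 0.        ,  0.        ,  0.        ,  1.        ]])}
{'fx': 369.1925682040566, 'fy': 369.1925682040566, 'cx': 318.95403201389536, 'cy': 201.73447553750577, 'distortion': array([-0.03933158,  0.        ,  0.        ,  0.        ,  0.        ]), 'extrinsics': array([[-0.01224537, -0.99942141, -0.03173156,  0.0260232 ],
       [ 0.98782053, -0.01701382,  0.15466456, -0.55808556],
       [-0.15511495, -0.02945116,  0.98745733, -0.91467498],
       [ 0.        ,  0.        ,  0.        ,  1.        ]])}
{'fx': 303.01082857602614, 'fy': 303.01082857602614, 'cx': 316.4585596931049, 'cy': 203.62235830535153, 'distortion': array([0.00051662, 0.        , 0.        , 0.        , 0.        ]), 'T_tool_cam': array([[ 1.42509770e-04,  9.48627301e-01,  3.16395674e-01,
         8.18457784e-02],
       [ 9.99999983e-01, -9.78689289e-05, -1.56982644e-04,
         3.44785670e-05],
       [-1.17952716e-04,  3.16395691e-01, -9.48627299e-01,
        -1.41999014e-01],
       [ 0.00000000e+00,  0.00000000e+00,  0.00000000e+00,
         1.00000000e+00]])}
```

View pics/scene0.png

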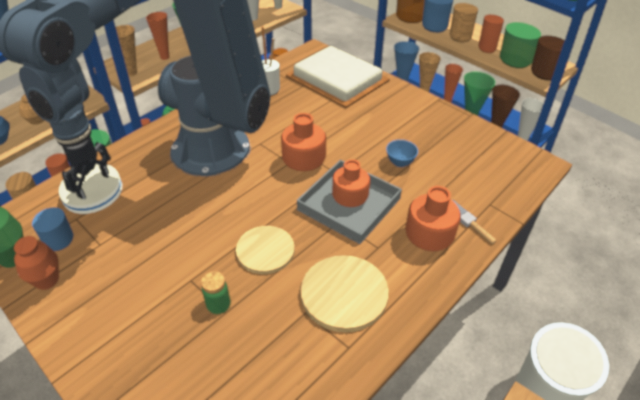

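View pics/top0.png

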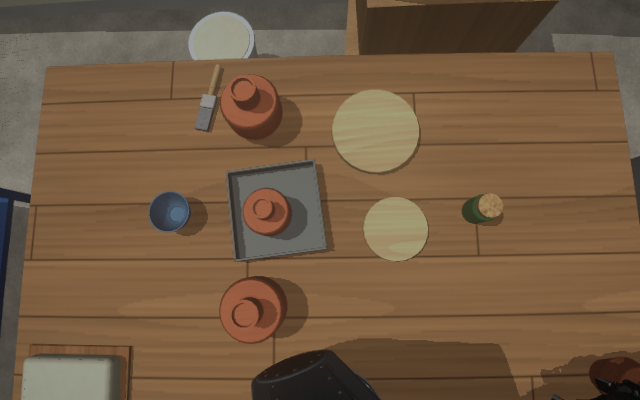

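Scene: the tray is at scene (350,200) and top (277,210). Things that could be taken for the crock, by top pixel: (263,210) in the tray (smallest), (250,105) and (253,310) (both larger). Boards: (396,229), about 64 px, and (376,131), about 86 px. Bowl (170,212), jar (484,208). I choose the crock in the tray and the smaller board, and check both next.

```bash
cat > h.py <<'E'
import numpy as np,cv2
from station import manip
from scipy.spatial.transform import Rotation as R
def ray(name,px,st=None):
    c=manip.get_calibration(name)
    K=np.array([[c["fx"],0,c["cx"]],[0,c["fy"],c["cy"]],[0,0,1]])
    p=cv2.undistortPoints(np.array([[px]],float),K,c["distortion"])[0,0]
    d=np.array([p[0],-p[1],-1])
    if name=="wrist":
        T=np.eye(4);T[:3,:3]=R.from_quat(st["tcp_rot"]).as_matrix();T[:3,3]=st["position"]
        T=T@c["T_tool_cam"]
    else: T=np.linalg.inv(c["extrinsics"])
    return T[:3,3],T[:3,:3]@d
def at(name,px,z,st=None):
    o,d=ray(name,px,st);return o+d*(z-o[2])/d[2]
E
python3 - <<'E'
from h import *
im=cv2.imread("pics/top0.png")
cv2.imwrite("pics/crop.png",cv2.resize(im[150:270,215:435],None,fx=3.6,fy=3.6,interpolation=cv2.INTER_CUBIC))
hsv=cv2.cvtColor(im,cv2.COLOR_BGR2HSV)
for b in [(396,229),(376,131)]:
    m=np.zeros((402,642),np.uint8);f=im.copy()
    cv2.floodFill(f,m,b,(0,0,0),(6,)*3,(6,)*3,4|cv2.FLOODFILL_MASK_ONLY|(255<<8))
    c=max(cv2.findContours(m[1:-1,1:-1],0,2)[0],key=cv2.contourArea)
    (x,y),ax,_=cv2.fitEllipse(cv2.convexHull(c));print("bat",x,y,ax,at("top",(x,y),.018),np.linalg.norm(at("top",(x-ax[0]/2,y),.018)-at("top",(x+ax[0]/2,y),.018)))
for n,p,z in[("tray corner",(228,172),.045),("",(315,161),.045),("",(326,248),.045),("",(236,260),.045),("foot",(263,209),.152),("bowl",(170,212),.06),("jar",(490,206),.11)]:print(n,at("top",p,z).round(3))
E
```

```text
bat 395.4894714355469 228.5144805908203 (62.268802642822266, 64.02339935302734) [ 0.48786164 -0.18152106  0.018     ] 0.16305255155042211
bat 375.3349914550781 130.15061950683594 (81.1769790649414, 85.79895782470703) [ 0.75858151 -0.13860529  0.018     ] 0.22225213922110057
tray corner [0.642 0.258 0.045]
 [0.667 0.027 0.045]
 [0.439 0.001 0.045]
 [0.411 0.232 0.045]
foot [0.527 0.144 0.152]
bowl [0.536 0.404 0.06 ]
jar [ 0.531 -0.394  0.11 ]
```

View pics/crop.png

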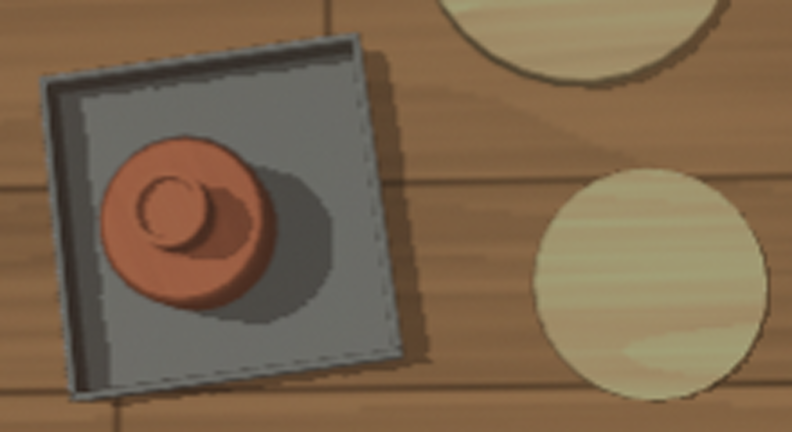

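The close crop confirms it: the crock's foot is at crop (173,211), which is top (263,209). It stands in the tray, and the board at top (396,229) measures about 165–170 mm, so it is the one meant. Now I plan the approach.

```bash
cat > plan.py <<'E'
import sys
from h import *
# plan.py x y z yawturn n : rows (tool axes) from the current pose
x,y,z,yt=map(float,sys.argv[1:5]);n=int(sys.argv[5])
s=manip.state();q=R.from_quat(s["tcp_rot"]);d=(np.array([x,y,z])-s["position"])/n
for i in range(n):
    print((q.inv().apply(d)).round(3), round(-yt/n,3)); q=q*R.from_rotvec([0,0,-yt/n])
E
python3 plan.py .527 .144 .28 1.5 16
```

```text
[ 0.034 -0.03  -0.003] -0.094
[ 0.037 -0.026 -0.003] -0.094
[ 0.039 -0.023 -0.003] -0.094
[ 0.041 -0.019 -0.003] -0.094
[ 0.043 -0.015 -0.003] -0.094
[ 0.044 -0.011 -0.003] -0.094
[ 0.045 -0.007 -0.003] -0.094
[ 0.045 -0.003 -0.003] -0.094
[ 0.045  0.002 -0.003] -0.094
[ 0.045  0.006 -0.003] -0.094
[ 0.044  0.01  -0.003] -0.094
[ 0.043  0.014 -0.003] -0.094
[ 0.042  0.018 -0.003] -0.094
[ 0.04   0.022 -0.003] -0.094
[ 0.037  0.025 -0.003] -0.094
[ 0.035  0.029 -0.003] -0.094
```

```bash
python3 -m crank '[0.034,-0.03,-0.003,0,0,-0.094,-1, 0.037,-0.026,-0.003,0,0,-0.094,-1, 0.039,-0.023,-0.003,0,0,-0.094,-1, 0.041,-0.019,-0.003,0,0,-0.094,-1, 0.043,-0.015,-0.003,0,0,-0.094,-1, 0.044,-0.011,-0.003,0,0,-0.094,-1, 0.045,-0.007,-0.003,0,0,-0.094,-1, 0.045,-0.003,-0.003,0,0,-0.094,-1]' 60
python3 -m crank '[0.045,0.002,-0.003,0,0,-0.094,-1, 0.045,0.006,-0.003,0,0,-0.094,-1, 0.044,0.01,-0.003,0,0,-0.094,-1, 0.043,0.014,-0.003,0,0,-0.094,-1, 0.042,0.018,-0.003,0,0,-0.094,-1, 0.04,0.022,-0.003,0,0,-0.094,-1, 0.037,0.025,-0.003,0,0,-0.094,-1, 0.035,0.029,-0.003,0,0,-0.094,-1]'
python3 - <<'E'
from h import *
s=manip.state();im=manip.get_image("wrist")
cv2.imwrite("pics/w1.png",im[:,:,::-1]);import pickle;pickle.dump(s,open("w1.pkl","wb"))
print(s["time"],s["position"],s["tcp_rot"],s["q"])
E
```

```text
time: 1.1
position: [0.3408, -0.1639, 0.2553]
tcp_rot: [0.861, 0.508, -0.0, -0.0]
ft_force: [1.1, -0.3, 0.2]
gripper_width: 0.0854
gripper_force: 0.0
time: 2.1
position: [0.5276, 0.1465, 0.2791]
tcp_rot: [0.614, 0.789, -0.0, -0.0]
ft_force: [0.3, -0.8, 0.1]
gripper_width: 0.0853
gripper_force: 0.0
2.1 [0.52757716 0.146528   0.27909459] [ 6.14099596e-01  7.89228500e-01 -2.08034000e-04 -1.32964642e-04] [ 2.70929410e-01  3.14292311e-01  2.19240291e-01  1.47623689e+00
 -3.44945588e-05  1.59341865e+00]
```

View pics/w1.png

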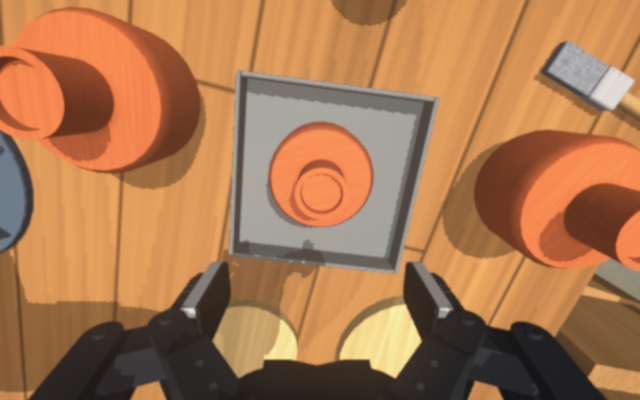

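The wrist view shows the foot's top disc centred near (321,193), inside the tray. The other crocks are at (80,90) and (570,200), and the hand must stay clear of them.

```bash
python3 - <<'E'
from h import *;import pickle
s=pickle.load(open("w1.pkl","rb"))
im=cv2.imread("pics/w1.png")
print("foot",at("wrist",(321,193),.152,s),"belly",at("wrist",(321,175),.1,s), "foot diam",at("wrist",(300,193),.152,s)-at("wrist",(342,193),.152,s))
c=[at("wrist",p,.045,s) for p in((238,72),(437,98),(395,270),(231,254))];print(np.round(c,3),np.mean(c,0))
t=at("wrist",(321,193),.152,s)
q=R.from_quat(s["tcp_rot"]);print("shift",q.inv().apply([t[0]-s["position"][0],t[1]-s["position"][1],.114-s["position"][2]]))
E
```

```text
foot [0.53161692 0.14952408 0.152     ] belly [0.53107168 0.15450081 0.1       ] foot diam [-0.0376715  -0.00956155  0.        ]
[[0.413 0.235 0.045]
 [0.644 0.265 0.045]
 [0.671 0.035 0.045]
 [0.442 0.003 0.045]] [0.5423335  0.13480219 0.045     ]
shift [0.0019189  0.00473336 0.16509219]
```

```bash
python3 -m crank '[0.001,0.003,0.045,0,0,0,-1, 0,0,0.045,0,0,0,-1, 0,0,0.04,0,0,0,-1, 0,0,0.025,0,0,0,-1, 0,0,0.012,0,0,0,-1, 0,0,0,0,0,0,-0.3, 0,0,0,0,0,0,1, 0,0,0,0,0,0,1]' 70
python3 -m crank '[0,0,0,0,0,0,1, 0,0,0,0,0,0,1, 0,0,0,0,0,0,1, 0,0,0,0,0,0,1]' 70
python3 - <<'E'
from h import *
cv2.imwrite("pics/w2.png",manip.get_image("wrist")[:,:,::-1])
E
```

```text
time: 3.15
position: [0.5308, 0.1471, 0.1138]
tcp_rot: [0.615, 0.788, 0.001, 0.001]
ft_force: [0.0, 0.2, 6.5]
gripper_width: 0.0486
gripper_force: 71.9
time: 3.65
position: [0.5307, 0.147, 0.1137]
tcp_rot: [0.615, 0.788, 0.001, 0.001]
ft_force: [-0.2, -0.0, 6.6]
gripper_width: 0.049
gripper_force: 71.9
```

View pics/w2.png

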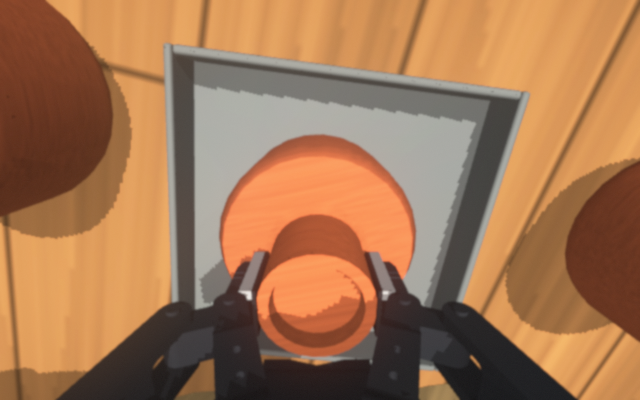

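The crock is gripped by its foot (49 mm opening, foot top at wrist pixel (317,305)). Now I lift smoothly, centre it over the tray and read the weight.

```bash
python3 -m crank '[0,0,-0.006,0,0,0,1, 0,0,-0.015,0,0,0,1, 0,0,-0.02,0,0,0,1, 0,0,-0.02,0,0,0,1, -0.006,0.002,-0.015,0,0,0,1, -0.006,0.002,-0.006,0,0,0,1, -0.005,0.002,0,0,0,0,1, 0,0,0,0,0,0,1]' 80
python3 -m crank '[0,0,0,0,0,0,1, 0,0,0,0,0,0,1]'
python3 - <<'E'
from h import *
for n,p,z in[("A belly",(250,105),.12),("A edge",(222,105),.1),("A edge near tray",(252,138),.08),("B belly",(253,310),.12),("B edge near tray",(255,278),.1),("Afoot",(245,92),.19),("Bfoot",(246,314),.19)]:print(n,at("top",p,z).round(3))
E
```

```text
time: 4.7
position: [0.5397, 0.1313, 0.1937]
tcp_rot: [0.616, 0.788, -0.0, -0.0]
ft_force: [0.2, -0.1, -7.9]
gripper_width: 0.0484
gripper_force: 84.1
time: 4.95
position: [0.5395, 0.1319, 0.194]
tcp_rot: [0.615, 0.788, -0.0, -0.0]
ft_force: [-0.4, 0.1, -6.8]
gripper_width: 0.0482
gripper_force: 84.1
A belly [0.796 0.186 0.12 ]
A edge [0.807 0.264 0.1  ]
A edge near tray [0.723 0.188 0.08 ]
B belly [0.296 0.171 0.12 ]
B edge near tray [0.368 0.171 0.1  ]
Afoot [0.797 0.183 0.19 ]
Bfoot [0.297 0.171 0.19 ]
```

```bash
python3 -m crank '[0,0.042,0,0,0,0,1, 0,-0.042,0,0,0,0,1, 0,-0.042,0,0,0,0,1, 0,0.042,0,0,0,0,1, 0,0.042,0,0,0,0,1, 0,-0.042,0,0,0,0,1, 0,-0.042,0,0,0,0,1, 0,0.042,0,0,0,0,1]'
python3 -m crank '[0.042,0,0,0,0,0,1, -0.042,0,0,0,0,0,1, -0.042,0,0,0,0,0,1, 0.042,0,0,0,0,0,1, 0.042,0,0,0,0,0,1, -0.042,0,0,0,0,0,1, -0.042,0,0,0,0,0,1, 0.042,0,0,0,0,0,1]'
python3 -m crank '[0,0,0,0,0,0,1, 0,0,0,0,0,0,1, 0,0,0,0,0,0,1, 0,0,0,0,0,0,1]'; python3 -m crank '[0,0,0,0,0,0,1]'
```

```text
time: 5.95
position: [0.5318, 0.13, 0.1927]
tcp_rot: [0.615, 0.788, -0.004, -0.003]
ft_force: [3.0, 2.0, -3.8]
gripper_width: 0.049
gripper_force: 90.7
time: 6.95
position: [0.5412, 0.1272, 0.1943]
tcp_rot: [0.619, 0.786, -0.0, 0.001]
ft_force: [0.2, 1.7, -5.0]
gripper_width: 0.0487
gripper_force: 91.0
time: 7.45
position: [0.5398, 0.1316, 0.1943]
tcp_rot: [0.615, 0.788, -0.0, 0.0]
ft_force: [-0.0, 0.5, -6.0]
gripper_width: 0.0484
gripper_force: 91.0
time: 7.58
position: [0.5398, 0.1316, 0.1943]
tcp_rot: [0.615, 0.788, 0.0, 0.0]
ft_force: [0.4, 0.3, -5.4]
gripper_width: 0.0481
gripper_force: 91.0
```

```bash
python3 -m crank '[0.032,0.032,0,0,0,0,1, -0.032,-0.032,0,0,0,0,1, -0.032,-0.032,0,0,0,0,1, 0.032,0.032,0,0,0,0,1, 0.032,0.032,0,0,0,0,1, -0.032,-0.032,0,0,0,0,1, -0.032,-0.032,0,0,0,0,1, 0.032,0.032,0,0,0,0,1]'
python3 -m crank '[0.032,-0.032,0,0,0,0,1, -0.032,0.032,0,0,0,0,1, -0.032,0.032,0,0,0,0,1, 0.032,-0.032,0,0,0,0,1, 0.032,-0.032,0,0,0,0,1, -0.032,0.032,0,0,0,0,1, -0.032,0.032,0,0,0,0,1, 0.032,-0.032,0,0,0,0,1]'
python3 -m crank '[0,0,0,0,0,0,1, 0,0,0,0,0,0,1, 0,0,0,0,0,0,1, 0,0,0,0,0,0,1]'; python3 -m crank '[0,0,0,0,0,0,1]'
python3 -m crank '[0,0,0,0,0,0,1]'
python3 - <<'E'
from h import *
a=manip.get_image("top")[140:280,205:345,::-1];b=manip.get_image("scene")[130:260,280:420,::-1]
f=lambda i:cv2.resize(i,(390,390),interpolation=cv2.INTER_CUBIC)
cv2.imwrite("pics/t3.png",np.hstack([f(a),f(b)]))
E
```

```text
time: 8.57
position: [0.5368, 0.1275, 0.1939]
tcp_rot: [0.618, 0.786, -0.002, -0.001]
ft_force: [2.8, 2.0, -3.6]
gripper_width: 0.0484
gripper_force: 91.4
time: 9.57
position: [0.5433, 0.1297, 0.192]
tcp_rot: [0.617, 0.787, -0.001, -0.0]
ft_force: [-1.2, 1.7, -6.8]
gripper_width: 0.0486
gripper_force: 91.7
time: 10.07
position: [0.54, 0.1316, 0.1944]
tcp_rot: [0.616, 0.788, 0.0, 0.0]
ft_force: [-1.2, -0.2, -5.5]
gripper_width: 0.048
gripper_force: 91.6
time: 10.2
position: [0.5399, 0.1316, 0.1943]
tcp_rot: [0.615, 0.788, 0.0, 0.0]
ft_force: [0.6, -0.3, -4.7]
gripper_width: 0.0483
gripper_force: 91.6
time: 10.32
position: [0.5398, 0.1317, 0.1943]
tcp_rot: [0.615, 0.788, 0.0, -0.0]
ft_force: [0.3, -0.2, -6.9]
gripper_width: 0.0482
gripper_force: 91.6
```

View pics/t3.png

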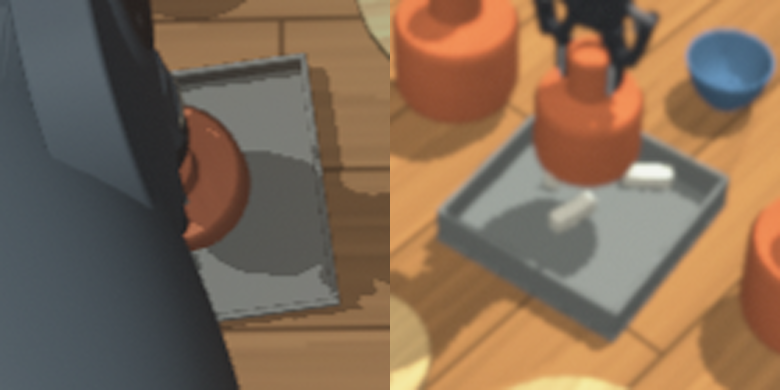

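The picture shows two posts in the tray, at picture (648,175) and (573,212). The third is still inside or hidden behind the crock. I shake more, then average the weight.

```bash
cat > wt.py <<'E'
from h import *
f=[]
for i in range(16): manip.get_image("scene"); f.append(manip.state()["ft_force"][2])
print("Fz",np.mean(f),"+-",np.std(f)/4,manip.state()["time"])
E
python3 wt.py
python3 -m crank '[0,0.045,0,0,0,0,1, 0,-0.045,0,0,0,0,1, 0,-0.045,0,0,0,0,1, 0,0.045,0,0,0,0,1, 0.045,0,0,0,0,0,1, -0.045,0,0,0,0,0,1, -0.045,0,0,0,0,0,1, 0.045,0,0,0,0,0,1]'
python3 -m crank '[0.034,0.034,0,0,0,0,1, -0.034,-0.034,0,0,0,0,1, -0.034,-0.034,0,0,0,0,1, 0.034,0.034,0,0,0,0,1, 0.034,-0.034,0,0,0,0,1, -0.034,0.034,0,0,0,0,1, -0.034,0.034,0,0,0,0,1, 0.034,-0.034,0,0,0,0,1]'
python3 -m crank '[0,0.045,0,0,0,0,1, 0,-0.045,0,0,0,0,1, 0,-0.045,0,0,0,0,1, 0,0.045,0,0,0,0,1, 0.045,0,0,0,0,0,1, -0.045,0,0,0,0,0,1, -0.045,0,0,0,0,0,1, 0.045,0,0,0,0,0,1]'
python3 -m crank '[0,0,0,0,0,0,1, 0,0,0,0,0,0,1, 0,0,0,0,0,0,1, 0,0,0,0,0,0,1]'; python3 wt.py
```

```text
Fz -5.488648013439649 +- 0.1451678311907907 11.225
time: 12.22
position: [0.5414, 0.1263, 0.1942]
tcp_rot: [0.619, 0.785, -0.0, 0.001]
ft_force: [0.8, 1.7, -5.1]
gripper_width: 0.0485
gripper_force: 91.7
time: 13.22
position: [0.5437, 0.1297, 0.1917]
tcp_rot: [0.617, 0.787, -0.001, -0.0]
ft_force: [-1.8, 1.9, -5.9]
gripper_width: 0.0484
gripper_force: 91.9
time: 14.22
position: [0.5414, 0.1263, 0.1942]
tcp_rot: [0.619, 0.785, -0.0, 0.001]
ft_force: [0.1, 2.0, -5.7]
gripper_width: 0.0485
gripper_force: 91.9
time: 14.72
position: [0.5398, 0.1316, 0.1943]
tcp_rot: [0.615, 0.788, -0.0, 0.0]
ft_force: [0.1, 0.2, -5.8]
gripper_width: 0.0485
gripper_force: 92.0
Fz -5.536201085376449 +- 0.0839651155977973 15.525
```

No change, so one post may still be inside. I shake with longer strokes in other directions.

```bash

python3 -m crank '[0.019,0.045,0,0,0,0,1, -0.019,-0.045,0,0,0,0,1, -0.019,-0.045,0,0,0,0,1, 0.019,0.045,0,0,0,0,1, 0.045,-0.019,0,0,0,0,1, -0.045,0.019,0,0,0,0,1, -0.045,0.019,0,0,0,0,1, 0.045,-0.019,0,0,0,0,1]'
python3 -m crank '[0.045,0.019,0,0,0,0,1, -0.045,-0.019,0,0,0,0,1, -0.045,-0.019,0,0,0,0,1, 0.045,0.019,0,0,0,0,1, 0.019,-0.045,0,0,0,0,1, -0.019,0.045,0,0,0,0,1, -0.019,0.045,0,0,0,0,1, 0.019,-0.045,0,0,0,0,1]'
python3 -m crank '[0.035,0.035,0,0,0,0,1, -0.035,-0.035,0,0,0,0,1, -0.035,-0.035,0,0,0,0,1, 0.035,0.035,0,0,0,0,1, 0.035,-0.035,0,0,0,0,1, -0.035,0.035,0,0,0,0,1, -0.035,0.035,0,0,0,0,1, 0.035,-0.035,0,0,0,0,1]'
python3 -m crank '[0,0,0,0,0,0,1, 0,0,0,0,0,0,1, 0,0,0,0,0,0,1, 0,0,0,0,0,0,1]'; python3 wt.py; python3 - <<'E'
from h import *
a=manip.get_image("wrist")[:,:,::-1];b=manip.get_image("scene")[130:260,280:420,::-1]
f=lambda i:cv2.resize(i,(390,390),interpolation=cv2.INTER_CUBIC)
cv2.imwrite("pics/t4.png",np.hstack([cv2.resize(a,(400,250))[0:250],cv2.resize(f(b),(250,250))]))
E
```

```text
time: 16.52
position: [0.5426, 0.127, 0.1934]
tcp_rot: [0.619, 0.786, -0.0, 0.001]
ft_force: [-1.5, 3.3, -6.0]
gripper_width: 0.0487
gripper_force: 91.6
time: 17.52
position: [0.5458, 0.1317, 0.1897]
tcp_rot: [0.616, 0.787, -0.001, -0.001]
ft_force: [-3.1, 0.4, -5.8]
gripper_width: 0.0483
gripper_force: 92.0
time: 18.52
position: [0.5439, 0.1296, 0.1915]
tcp_rot: [0.617, 0.787, -0.001, -0.0]
ft_force: [-2.4, 1.9, -5.4]
gripper_width: 0.0482
gripper_force: 92.1
time: 19.02
position: [0.54, 0.1316, 0.1944]
tcp_rot: [0.616, 0.788, 0.0, 0.0]
ft_force: [0.6, -0.6, -5.8]
gripper_width: 0.0486
gripper_force: 92.1
Fz -5.400219610187351 +- 0.10565734660479657 19.825
```

View pics/t4.png

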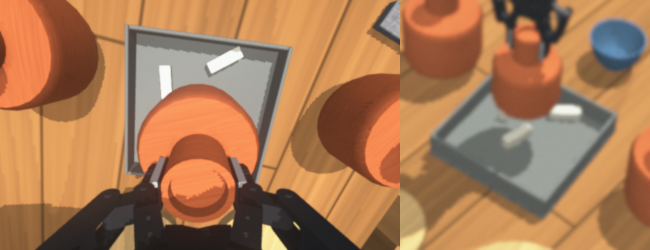

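```bash
python3 - <<'E'
from h import *
s=manip.state()
for p in((266,131),(360,99)):print("w",at("wrist",p,.018,s).round(3))
for p in((373,188),(345.5,200)):print("s",at("scene",p,.018).round(3))
E
```

```text
w [0.477 0.171 0.018]
w [0.562 0.225 0.018]
s [0.562 0.229 0.018]
s [0.533 0.126 0.018]
```

The posts are at three distinct places: (0.477,0.171), (0.562,0.227) and (0.533,0.126). So all three are in the tray, and the weight has been steady at 5.4 N. I carry the crock to the board and check the tray from there.

```bash

python3 -m crank '[-0.008,-0.003,-0.003,0,0,0,1, -0.016,-0.007,-0.004,0,0,0,1, -0.024,-0.010,0,0,0,0,1, -0.024,-0.010,0,0,0,0,1, -0.024,-0.010,0,0,0,0,1, -0.024,-0.011,0,0,0,0,1, -0.024,-0.011,0,0,0,0,1, -0.024,-0.010,0,0,0,0,1]'
python3 -m crank '[-0.024,-0.010,0,0,0,0,1, -0.024,-0.010,0,0,0,0,1, -0.024,-0.010,0,0,0,0,1, -0.024,-0.011,0,0,0,0,1, -0.016,-0.007,0,0,0,0,1, -0.008,-0.003,0,0,0,0,1, 0,0,0,0,0,0,1, 0,0,0,0,0,0,1]'
python3 - <<'E'
from h import *
a=manip.get_image("top")[100:300,200:520,::-1];b=manip.get_image("scene")[120:320,200:420,::-1]
f=lambda i:cv2.resize(i,None,fx=1.45,fy=1.45,interpolation=cv2.INTER_CUBIC)
cv2.imwrite("pics/t5.png",np.hstack([f(a),f(b)]))
E
```

```text
time: 20.92
position: [0.51, -0.0506, 0.2018]
tcp_rot: [0.616, 0.788, 0.0, 0.0]
ft_force: [0.1, 0.5, -5.8]
gripper_width: 0.0486
gripper_force: 92.1
time: 21.92
position: [0.4904, -0.1769, 0.2013]
tcp_rot: [0.615, 0.788, 0.0, -0.0]
ft_force: [0.3, 0.9, -5.1]
gripper_width: 0.0483
gripper_force: 92.1
```

View pics/t5.png

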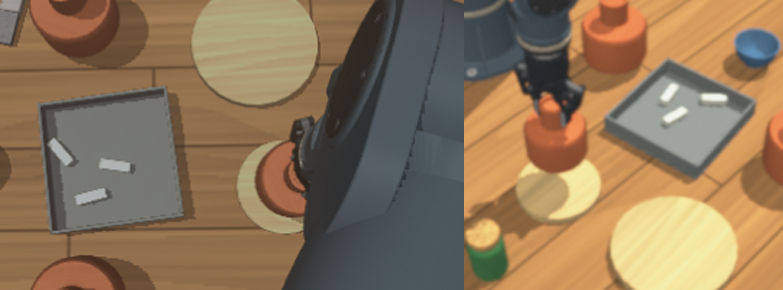

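All three posts are in the tray (picture (61,152), (116,165) and (92,196)), and the crock hangs over the small board. Contact is expected at TCP z ≈ 0.126, so I lower gently.

```bash

python3 -m crank '[0,0,0.01,0,0,0,1, 0,0,0.018,0,0,0,1, 0,0,0.018,0,0,0,1, 0,0,0.012,0,0,0,1, 0,0,0.006,0,0,0,1, 0,0,0.003,0,0,0,1, 0,0,0.002,0,0,0,1, 0,0,0.002,0,0,0,1]' 60
python3 -m crank '[0,0,0.001,0,0,0,1, 0,0,0.001,0,0,0,1]'
python3 -m crank '[0,0,0.001,0,0,0,1, 0,0,0.000,0,0,0,1]'
python3 -m crank '[0,0,0.001,0,0,0,1, 0,0,0.000,0,0,0,1]'
```

```text
time: 23.02
position: [0.4905, -0.1776, 0.1305]
tcp_rot: [0.615, 0.788, 0.0, 0.0]
ft_force: [-0.1, -0.2, -6.5]
gripper_width: 0.0485
gripper_force: 92.1
time: 23.28
position: [0.4904, -0.1775, 0.1283]
tcp_rot: [0.615, 0.788, 0.0, 0.0]
ft_force: [1.1, 0.1, -5.3]
gripper_width: 0.0483
gripper_force: 92.1
time: 23.52
position: [0.4902, -0.1775, 0.1272]
tcp_rot: [0.615, 0.788, -0.0, -0.0]
ft_force: [0.4, -0.0, -6.1]
gripper_width: 0.0483
gripper_force: 92.1
time: 23.78
position: [0.4902, -0.1775, 0.1262]
tcp_rot: [0.615, 0.788, -0.0, -0.0]
ft_force: [-0.4, 0.4, -5.8]
gripper_width: 0.0483
gripper_force: 92.1
```

```bash

python3 -m crank '[0,0,0.0007,0,0,0,1, 0,0,0.000,0,0,0,1]'
python3 -m crank '[0,0,0.0007,0,0,0,1, 0,0,0.000,0,0,0,1]'
```

```text
time: 24.02
position: [0.4904, -0.1775, 0.1258]
tcp_rot: [0.615, 0.788, 0.0, 0.0]
ft_force: [-0.7, 0.6, -0.9]
gripper_width: 0.0484
gripper_force: 92.9
time: 24.28
position: [0.4905, -0.1775, 0.1257]
tcp_rot: [0.615, 0.788, 0.0, 0.0]
ft_force: [-3.1, 2.1, 9.9]
gripper_width: 0.0484
gripper_force: 94.2
```

The crock touches the board with a light load. I release it and rise straight up.

```bash

python3 -m crank '[0,0,-0.0006,0,0,0,1, 0,0,0,0,0,0,0, 0,0,0,0,0,0,-0.5, 0,0,0,0,0,0,-1, 0,0,0,0,0,0,-1, 0,0,0,0,0,0,-1, 0,0,-0.01,0,0,0,-1, 0,0,-0.02,0,0,0,-1]' 20
python3 -m crank '[0,0,-0.04,0,0,0,-1, 0,0,-0.05,0,0,0,-1, 0,0,-0.04,0,0,0,-1, -0.02,0,-0.02,0,0,0,-1, -0.02,0,0,0,0,0,-1, 0,0,0,0,0,0,-1, 0,0,0,0,0,0,-1, 0,0,0,0,0,0,-1]'
python3 - <<'E'
from h import *
a=manip.get_image("wrist")[:,:,::-1];b=manip.get_image("scene")[100:330,180:440,::-1]
cv2.imwrite("pics/t6.png",np.hstack([cv2.resize(a,(400,250)),cv2.resize(b,(300,250))]))
E
```

```text
time: 25.28
position: [0.4899, -0.1773, 0.1559]
tcp_rot: [0.615, 0.788, -0.0, -0.0]
ft_force: [0.6, 0.1, -0.7]
gripper_width: 0.0853
gripper_force: 0.0
time: 26.28
position: [0.4998, -0.2158, 0.3051]
tcp_rot: [0.615, 0.788, -0.0, -0.0]
ft_force: [0.8, -0.3, -0.1]
gripper_width: 0.0853
gripper_force: 0.0
```

View pics/t6.png

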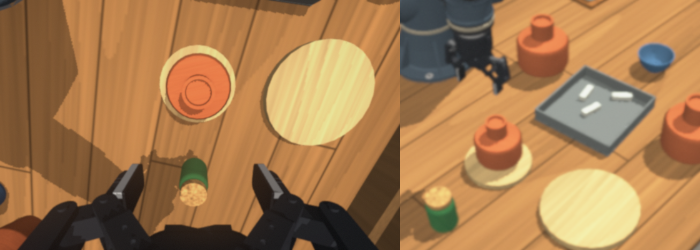

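The crock stands mouth-down in the middle of the small board at picture (198,85). The three posts are in the tray, and the jar and bowl are where they were.

```bash
python3 -c "
from station import manip
print(manip.hand_in())"
```

```text
the job is handed in; nothing more can be done
None
```

The job is handed in at about 26 s of the 58 s allowed: the last pictures show all three posts in the tray, the empty crock standing mouth-down on the 170 mm board, and the bowl and jar where they were.

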